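Open the lid press with the red handwheel

TASK

The lid of the food tub has been pressed on; now open the red-wheeled press fully: turn its handwheel counterclockwise (seen from above) until its stop, letting your hand rise with the spindle, then let go. Leave the tub standing where it is in the press, and leave the press with the blue wheel as it is.

Things in the scene. Friction and masses are not known exactly. Their poses are not given: they have to be found in the camera images.
- red_wheel (a joint): angle of the red handwheel, rad: 0 = screwed down, 1.3 = upper stop, fully open; starts at 0 to 0.3, grows counterclockwise seen from above. Coarse thread: wheel, spindle and pressing plate rise 14 mm per rad (18 mm in all). Friction about 0.2 N m; the wheel stays where it is left. One grasp is enough for the whole turn.
- red_wheel_grip (a point): centre of the red handwheel on its upright axis, at mid height of the rim (z 0.173 m screwed down, 0.191 m open; it rises with the wheel). Wheel: plain round disc, 56 mm diameter, smooth upright rim 18 mm high, a white dash on the rim; grip it across the rim from above at any yaw. The cross beam's top (30 x 164 mm, end nuts 9 mm higher) lies 45 mm below this point when down.
- food_tub: clear food tub with an orange-yellow lid, 67 x 99 x 51 mm, standing loose on the base of the red-wheeled press under its plate; origin at the centre of its underside (18 mm above the worktop). Each press is fixed to the worktop, at left or right, turned up to 30 degrees: wooden base 130 x 170 x 18 mm, two columns, beam top at 128 mm.
- blue_wheel_mark (a point): the white dash on the rim top of the other, empty press's blue handwheel, 24.5 mm from that wheel's axis and 9.5 mm above its mid height; that press is otherwise the same as the red one. It must not be turned.

How it is judged (in metres and radians):
At the end, for the whole second after the job is handed in: The red handwheel is at its upper stop (1.3 rad) or within 0.2 rad of it and at rest; the tub stands upright within 20 mm of where it was; the mark on the blue wheel is within 12 mm of where it was (value of joint red_wheel above 1.1 rad and velocity of joint red_wheel between -0.05 and 0.05 rad/s and distance of food_tub from where it was at the start of the episode below 0.02 m and angle between food_tub's own z axis and vertical below 0.17 rad and distance of blue_wheel_mark from where it was at the start of the episode below 0.012 m); the robot touches nothing.
It fails at once if the blue-wheeled press is turned (its mark moves more than 12 mm) (distance of blue_wheel_mark from where it was at the start of the episode above 0.012 m).
It fails at once if the food tub is shoved more than 20 mm (distance of food_tub from where it was at the start of the episode above 0.02 m).
It also fails if it takes over 32 s, if anything falls off the work surface, if the arm or the gripper's body presses on something with over 40 N, if the wrist force passes 120 N, or if a joint passes its speed limit or range.

ROBOT

A 7-joint arm with a two-finger parallel gripper is mounted at the origin on the work surface; the furniture and walls round the work are solid. World frame = base frame: x ahead of the robot, y to its left, z up, the work surface at z = 0. Lengths are in mm, angles in rad, forces in N, time in s.
With the tool pointing down it reaches from about 350 to 900 mm from the base axis. Payload 19.9 kg.
Tool frame: the origin (TCP) lies on the centre line of the jaws, within the pads' length; the fingertips stand bot.tip_reach ahead of it and the grasp point (between the pads) lies 11 mm behind it (bot.tip_reach is the distance from the TCP to the fingertips, in mm); z points along the fingers, y is the line along which they close (so a half turn about z gives the same grasp; the last joint's range is limited). The gripper opens to 85 mm and grips with 20 to 120 N. Pads are 22 mm wide; open, the fingers measure 114 mm over their backs; the gripper's body (76 mm by 85 mm) begins 54 mm behind the grasp point. The pads swing forward as they close: fully open they stand 13 mm farther back than shut.
Start: joints at [1.234, 0.417, -0.01, 1.614, 0.005, 1.111, -0.053], TCP at [182.185, -597.837, 218.26] pointing down, gripper open.
Joint ranges: [-2.81, 2.81], [-0.39, 2.02], [-1.27, 1.25], [0.06, 2.57], [-1.19, 4.33], [0.19, 2], [-2.82, 2.82]. Speed limits (rad/s): [1.89, 1.89, 2.39, 2.39, 3.01, 3.01, 3.01].

INTERFACE

Orientations are given as a unit quaternion [x, y, z, w].
In Python, from rig import bot gives the robot as it stands.
- The arm moves only by the tool play_rows, never from a script. Its argument "deltas" is one flat list of numbers, 6 for each row, row after row: the shift along the tool's x, y, z in m, then the turn, a rotation vector about the tool's x, y, z in degrees. In form: [dx, dy, dz, rx, ry, rz, dx, dy, dz, rx, ry, rz, ...]. A call has exactly 5 rows; each row is the pose to reach, as a shift and turn from the pose commanded when the call began, along the tool's axes at that moment; what a row does not reach only later rows make up. A row lasts 1/8 s, in which the tool goes at most 62.5 mm and 10.7 degrees, less where a joint would pass 70% of its speed; a pose out of reach is approached as far as the arm can. A call with a gripper value outside its range is refused whole. "hand" is the opening, from 0 (shut) to 1 (fully open), set as the call begins (left out, the last holds). The fingers move at their own pace and stop on an object; "force" is the grip in N (left out, the last holds). Time passes only in rows, so rows that repeat a pose let the fingers close, or fill a call up. It gives the time, the measured TCP pose, the force, the opening and the grip force at its end, in the units of the state.
- bot.get_obs(): the state, without advancing time (a new reading comes with each control period).
- bot.read_camera(name): name is "side" or "top" or "wrist"; returns a dict with "img" (480x640x3 uint8, red, green, blue), "fov_y" (degrees; the focal length in pixels is half the picture's height over the tangent of half this angle, whatever the lens; pixels are square), "cx", "cy" (the principal point, pixels), "R" (3x3) and "t" (3): a world point X has camera coordinates R X + t; the wrist camera has in their place "hand_eye" (4x4, takes a point from camera to tool coordinates, whose origin is the TCP and whose axes are the flange's). Camera axes: x right, y down, z forward; pixel columns grow to the right and rows downward; lengths in mm; the calibration is good to about 2 mm. A picture is of the moment at which its call begins: read the wrist's pose just before it. There is no depth.
- bot.close_job(): hands the job in; it is judged then, once.
The state is a dict: "clock": time; "q": joint angles; "joint_vel": joint speeds; "tau": joint torques, N m; "ee_pos": TCP position; "ee_rot": TCP orientation; "force": force on the tool from outside, world axes, zero at the start; "torque": the same for the moment, N m; "gripper_width": opening from 0.0 (shut) to 1.0 (fully open); "grip_force": force on a finger pad.
Only numpy, scipy, OpenCV 4.12 (cv2) and the standard library are available. Lean on these libraries where they do the work, as an engineer would, in place of code of your own. Each camera call takes 0.05 s, during which the arm holds its last target. There are 200 camera calls.

## Working session

There is one attempt and no reset: what is moved stays moved. The work goes in short steps, Python scripts to look and compute and a tool call to move; the robot and the scene stay as the last step left them, time stands still between calls to the robot, and variables do not carry over. Pictures are saved under pics/ and viewed, at most 10 in all, crops included, and the job is handed in when it is done.

Besides the shell and the picture viewer there is one more tool, called after "Request:" as name(argument=value, ...) on one line, values as JSON. play_rows: Moves the arm, as the interface text tells. Its arguments: {"type":"object","properties":{"deltas":{"type":"array","items":{"type":"number"}},"hand":{"type":"number"},"force":{"type":"number"}},"required":["deltas"]}

```bash
mkdir -p pics
python3 - <<'E'
from rig import bot
import cv2,numpy as np,pickle
o=bot.get_obs();print(o['ee_pos'],o['ee_rot'],o['gripper_width'],bot.tip_reach,o['clock'])
d={}
for n in("top","side"):
    c=bot.read_camera(n);d[n]=c;cv2.imwrite(f"pics/{n}0.png",c["img"][:,:,::-1]);print(n,c["fov_y"],c["cx"],c["cy"],c["R"],c["t"])
pickle.dump(d,open("c.pkl","wb"))
E
```

```text
[ 182.05995627 -597.49715364  217.64473715] [ 9.89079789e-01  1.47379718e-01 -1.47257370e-04 -6.07058697e-04] 0.9990251521546247 8.0 0.0
top 49.17334538839934 319.5411293973855 241.18612959561466 [[-0.02532626 -0.99951973 -0.01785744]
 [-0.9975949   0.02642234 -0.06408028]
 [ 0.06452134  0.01619158 -0.99778496]] [ 17.34138798 517.88967626 980.62152799]
side 45.294867993548124 321.0195365452723 239.8125123632512 [[ 0.98764386 -0.15611141  0.01374203]
 [-0.04579169 -0.37133613 -0.92736864]
 [ 0.14987574  0.91528067 -0.37389645]] [-519.9810542   155.64592368  974.89071324]
```

View pics/top0.png

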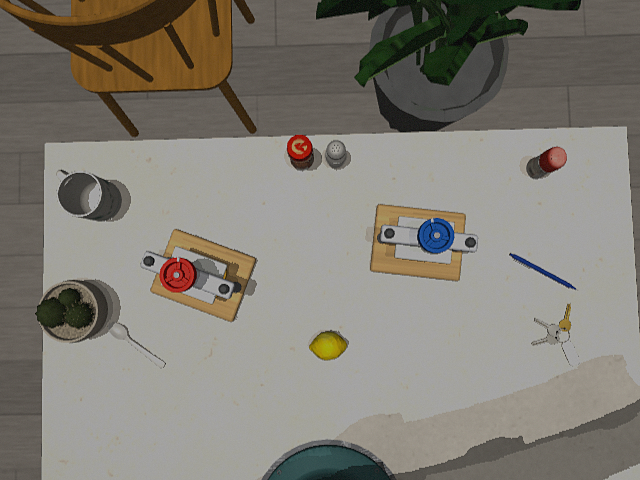

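View pics/side0.png

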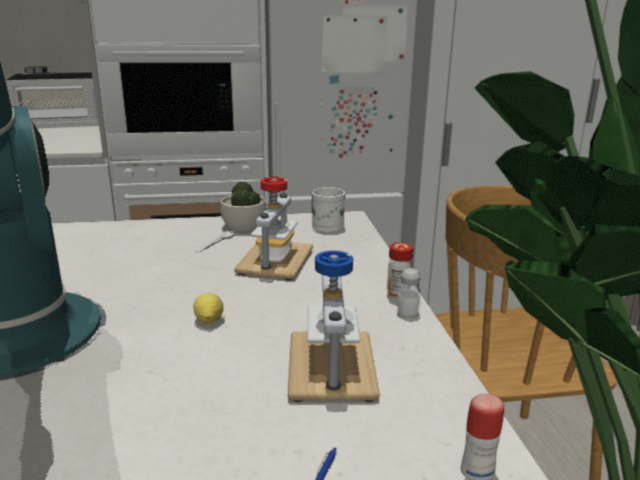

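The top view shows the red wheel at about (178,274), the blue at (436,236), and a lemon at (328,345). The side view shows the red wheel at about (274,184), with the tub under its plate. Next I enlarge the red wheel and triangulate it.

```bash
cat > h.py <<'E'
import numpy as np
def ray(c,u,v):
    f=240/np.tan(np.radians(c["fov_y"]/2)); R=np.array(c["R"]);t=np.array(c["t"])
    return -R.T@t, R.T@np.array([(u-c["cx"])/f,(v-c["cy"])/f,1])
def atz(c,u,v,z):
    o,d=ray(c,u,v); return o+d*(z-o[2])/d[2]
def proj(c,X):
    f=240/np.tan(np.radians(c["fov_y"]/2)); p=np.array(c["R"])@X+c["t"]; return f*p[:2]/p[2]+[c["cx"],c["cy"]]
E
python3 - <<'E'
import pickle,cv2,numpy as np
from h import *
d=pickle.load(open("c.pkl","rb"))
for n,(x,y,w,h) in {"top":(150,245,60,60),"side":(250,165,50,40)}.items():
    im=d[n]["img"][y:y+h,x:x+w].astype(int)
    m=((im[:,:,0]>110)&(im[:,:,1]<80)&(im[:,:,2]<80)).astype(np.uint8)
    m=cv2.convexHull(cv2.findNonZero(m)); e=cv2.boundingRect(m); M=cv2.moments(m)
    print(n,"centroid",M["m10"]/M["m00"]+x,M["m01"]/M["m00"]+y,"bbox",e[0]+x,e[1]+y,e[2:])
    d[n]["p"]=(M["m10"]/M["m00"]+x,M["m01"]/M["m00"]+y)
o1,a=ray(d["top"],*d["top"]["p"]);o2,b=ray(d["side"],*d["side"]["p"])
k=np.linalg.lstsq(np.c_[a,-b],o2-o1,rcond=None)[0]
print("tri",o1+k[0]*a,o2+k[1]*b)
for z in(.173,.18,.19):print(atz(d["top"],*d["top"]["p"],z*1000))
for n,p in {"nutL":(149,261),"nutR":(224,289)}.items():print(n,atz(d["top"],*p,137))
t=d["top"]["img"][215:335,120:280];s=d["side"]["img"][160:280,220:330]
cv2.imwrite("pics/crop.png",np.hstack([cv2.resize(t,None,fx=2.6,fy=2.6,interpolation=2),cv2.resize(s,(286,312),interpolation=2)])[:,:,::-1])
E
```

```text
top centroid 176.35243813682678 274.6137190684134 bbox 159 258 (35, 35)
side centroid 273.1391254968768 183.47302668938104 bbox 261 176 (26, 16)
tri [460.38493356 230.90308887 178.18020078] [460.32994569 230.90744855 178.18103861]
[460.42576958 232.41367086 173.        ]
[460.3705879  230.37242297 180.        ]
[460.29175693 227.45635455 190.        ]
nutL [484.67110691 288.83430801 137.        ]
nutR [434.74352848 163.27205491 137.        ]
```

View pics/crop.png

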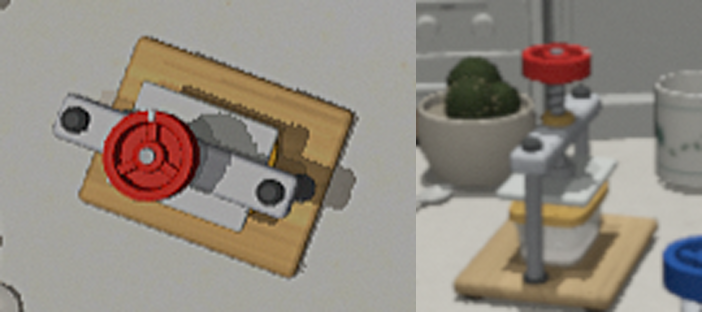

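The two-camera fit gives the wheel axis at about (460, 229). The nut midpoint, (460, 226), agrees. Wheel mid height is about 176 mm, inside the stated 173–191 range. I'll keep the present tool yaw, so the counterclockwise turn brings joint 7 back toward zero, and go by way of (400, -100, 300).

Request:
play_rows(deltas=[0.018,-0.02,-0.02,0,0,0,0.046,-0.053,-0.04,0,0,0,0.078,-0.09,-0.06,0,0,0,0.11,-0.128,-0.075,0,0,0,0.142,-0.165,-0.082,0,0,0], hand=1, force=50)

```text
clock: 0.72
ee_pos: [270.5, -397.1, 300.9]
ee_rot: [0.989, 0.147, 0.0, 0.0]
force: [0.5, -0.4, 0.7]
gripper_width: 1.002
grip_force: 0.0
```

Request:
play_rows(deltas=[0.032,-0.037,0,0,0,0,0.064,-0.074,0,0,0,0,0.096,-0.111,0,0,0,0,0.128,-0.148,0,0,0,0,0.16,-0.185,0,0,0,0])

```text
clock: 1.35
ee_pos: [369.3, -173.4, 300.2]
ee_rot: [0.989, 0.147, -0.0, 0.0]
force: [0.3, 0.5, 0.2]
gripper_width: 0.999
grip_force: 0.0
```

Request:
play_rows(deltas=[0.02,-0.036,0,0,0,0,0.041,-0.072,0,0,0,0,0.062,-0.108,0,0,0,0,0.083,-0.146,0,0,0,0,0.104,-0.182,0,0,0,0])

```text
clock: 1.98
ee_pos: [415.4, 30.8, 300.3]
ee_rot: [0.989, 0.147, -0.0, 0.0]
force: [0.3, -0.7, -0.0]
gripper_width: 1.003
grip_force: 0.0
```

Request:
play_rows(deltas=[0.02,-0.036,0,0,0,0,0.041,-0.072,0.01,0,0,0,0.062,-0.108,0.02,0,0,0,0.083,-0.146,0.03,0,0,0,0.1,-0.175,0.04,0,0,0])

```text
clock: 2.6
ee_pos: [460.1, 227.6, 259.7]
ee_rot: [0.989, 0.148, -0.0, -0.0]
force: [0.8, -1.1, 0.3]
gripper_width: 1.002
grip_force: 0.0
```

Run:
```python
from rig import bot
import cv2,numpy as np
from scipy.spatial.transform import Rotation as Ro
o=bot.get_obs();print(o['ee_pos'],o['ee_rot'],np.round(o['q'],2))
c=bot.read_camera("wrist");H=np.array(c["hand_eye"]);print(H,c["fov_y"])
cv2.imwrite("pics/w1.png",c["img"][:,:,::-1])
T=np.eye(4);T[:3,:3]=Ro.from_quat(o['ee_rot']).as_matrix();T[:3,3]=o['ee_pos']
W=np.linalg.inv(T@H);import pickle
c.update(R=W[:3,:3],t=W[:3,3]);pickle.dump(c,open("w.pkl","wb"))
from h import *
for z in(176,185):print(proj(c,np.array([460,228,z])))
```

```text
[460.0603254  227.55221327 259.74457447] [ 9.89042122e-01  1.47633306e-01 -2.30151660e-04 -1.87056214e-04] [ 0.21  0.27 -0.85  1.82  0.22  1.16 -1.99]
[[ 6.81968199e-04 -9.57335954e-01 -2.88976482e-01  7.28650854e+01]
 [ 9.99999378e-01  3.97918187e-04  1.04169857e-03  2.03472119e+00]
 [-8.82266500e-04 -2.88977012e-01  9.57335630e-01 -1.54599092e+02]
 [ 0.00000000e+00  0.00000000e+00  0.00000000e+00  1.00000000e+00]] 59.23966574934245
[313.48187077 244.26944648]
[313.32487036 248.88610298]
```

View pics/w1.png

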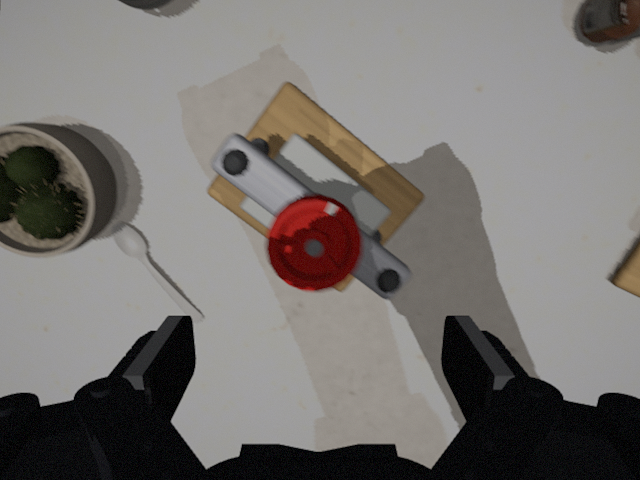

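The hub appears at (314,247) against a predicted (313,247), so the jaws are centred to within about 1 mm. I descend 98 mm and close.

Request:
play_rows(deltas=[0,0,0.02,0,0,0,0,0,0.045,0,0,0,0,0,0.07,0,0,0,0,0,0.088,0,0,0,0,0,0.098,0,0,0])

```text
clock: 3.28
ee_pos: [459.9, 225.9, 161.5]
ee_rot: [0.989, 0.147, -0.0, -0.0]
force: [1.1, 0.0, 1.1]
gripper_width: 1.002
grip_force: 0.0
```

Request:
play_rows(deltas=[0,0,0,0,0,0,0,0,0,0,0,0,0,0,0,0,0,0,0,0,0,0,0,0,0,0,0,0,0,0], hand=0, force=50)

```text
clock: 3.9
ee_pos: [460.3, 228.2, 163.9]
ee_rot: [0.989, 0.148, 0.001, -0.001]
force: [-5.4, 7.7, 7.3]
gripper_width: 0.625
grip_force: 50.8
```

Request:
play_rows(deltas=[0,0,-0.001,0,0,-4,0,0,-0.003,0,0,-11,0,0,-0.005,0,0,-19,0,0,-0.007,0,0,-27,0,0,-0.009,0,0,-35])

```text
clock: 4.53
ee_pos: [460.2, 227.8, 172.6]
ee_rot: [0.898, 0.44, 0.001, -0.001]
force: [-1.6, 9.3, 0.3]
gripper_width: 0.621
grip_force: 52.1
```

```bash
python3 -c "
from rig import bot
o=bot.get_obs();print(o['force'],o['torque'],o['q'])"
```

```text
[-1.64164438  9.27750309  0.2768853 ] [ 2.12123031  0.56434566 -0.31468343] [ 0.2500054   0.41543048 -0.94119554  1.91339696  0.39457502  1.00765381
 -1.52472512]
```

Request:
play_rows(deltas=[0,0,-0.0015,0,0,-6,0,0,-0.003,0,0,-12,0,0,-0.0045,0,0,-18,0,0,-0.006,0,0,-24,0,0,-0.006,0,0,-25])

```text
clock: 5.15
ee_pos: [460.5, 227.7, 178.7]
ee_rot: [0.782, 0.623, 0.002, -0.001]
force: [-1.9, 9.7, 4.5]
gripper_width: 0.617
grip_force: 52.9
```

```bash
python3 -c "
from rig import bot
o=bot.get_obs();print(o['force'],o['torque'],o['q'])"
```

```text
[-1.92212913  9.69464577  4.46586182] [ 1.99922499  0.48180023 -0.26712147] [ 0.32348436  0.44875975 -1.04524075  1.90582213  0.44829635  1.04164404
 -1.13743961]
```

Request:
play_rows(deltas=[0,0,-0.0007,0,0,-3,0,0,-0.0015,0,0,-6,0,0,-0.002,0,0,-9,0,0,-0.0027,0,0,-11,0,0,-0.0027,0,0,-11])

```text
clock: 5.78
ee_pos: [460.1, 224.0, 179.5]
ee_rot: [0.72, 0.694, -0.001, 0.001]
force: [1.1, -9.9, -11.7]
gripper_width: 0.618
grip_force: 55.1
```

```bash
python3 -c "
from rig import bot
o=bot.get_obs();print(o['force'],o['torque'],o['q'])"
```

```text
[  1.12338218  -9.86181223 -11.71401237] [-2.096704   -0.03727893 -0.33194011] [ 0.35564536  0.46736371 -1.08844676  1.90510892  0.47648127  1.06130024
 -0.96961618]
```

Rise and force both changed sign near the end, which suggests the stop has been reached. I release, rise and check.

Request:
play_rows(deltas=[0,0,0,0,0,0,0,0,0,0,0,0,0,0,0,0,0,0,0,0,0,0,0,0,0,0,0,0,0,0], hand=1)

```text
clock: 6.4
ee_pos: [460.1, 226.0, 180.1]
ee_rot: [0.72, 0.694, 0.0, -0.0]
force: [-0.6, 0.5, 0.1]
gripper_width: 1.001
grip_force: 0.0
```

Request:
play_rows(deltas=[0,0,-0.01,0,0,0,0,0,-0.03,0,0,0,0,0,-0.055,0,0,0,0,0,-0.08,0,0,0,0,0,-0.09,0,0,0])

```text
clock: 7.02
ee_pos: [460.5, 226.4, 272.1]
ee_rot: [0.72, 0.694, 0.001, 0.001]
force: [0.3, -0.2, -0.8]
gripper_width: 1.002
grip_force: 0.0
```

Run:
```python
from rig import bot
import cv2,numpy as np,pickle
from scipy.spatial.transform import Rotation as Ro
from h import *
o=bot.get_obs();print(o['ee_pos'],o['ee_rot'],o['force'])
c=bot.read_camera("wrist");H=np.array(c["hand_eye"])
T=np.eye(4);T[:3,:3]=Ro.from_quat(o['ee_rot']).as_matrix();T[:3,3]=o['ee_pos']
W=np.linalg.inv(T@H);c.update(R=W[:3,:3],t=W[:3,3]);pickle.dump(c,open("w2.pkl","wb"))
s=bot.read_camera("side")["img"][160:280,220:330]
a=cv2.resize(c["img"],(400,300));b=cv2.resize(s,(275,300),interpolation=2)
cv2.imwrite("pics/w2.png",np.hstack([c["img"][100:400,120:520],b])[:,:,::-1])
```

```text
[460.50820791 226.35223418 272.10377586] [7.19667449e-01 6.94318002e-01 9.76961245e-04 5.67028548e-04] [ 0.31755065 -0.2424454  -0.83948434]
```

View pics/w2.png

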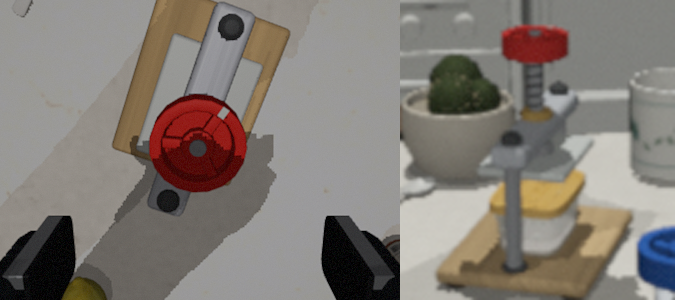

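The plate is clear of the lid and the tub is in place. The dash is now at (343,213) with the hub at (317,248); before the turn they were at (331,209) and (314,247). I compute the angle turned and the wheel height.

Run:
```python
from rig import bot
import cv2,numpy as np,pickle
from h import *
w1=pickle.load(open("w.pkl","rb"));w2=pickle.load(open("w2.pkl","rb"));d=pickle.load(open("c.pkl","rb"))
beam=np.degrees(np.arctan2(125.6,49.9))
A=[]
for c,dd,h,z in((w1,(331,209),(314,247),184),(w2,(343,213),(317,248),200)):
    p=atz(c,*dd,z);q=atz(c,*h,z-6);v=p-q;a=np.degrees(np.arctan2(v[1],v[0]));A.append(a);print(p,q,np.hypot(*v[:2]),a,a-beam)
print("turned rad",np.radians(A[1]-A[0]))
s=bot.read_camera("side")["img"]
for im in(d["side"]["img"],s):
    r=im[160:205,250:300].astype(int);m=((r[:,:,0]>110)&(r[:,:,1]<80)&(r[:,:,2]<80)).astype(np.uint8)
    u,v=cv2.findNonZero(m)[:,0].mean(0);u+=250;v+=160
    for z in np.arange(168,200,.5):
        if proj(d["side"],np.array([460,228,z]))[1]<v:print("v",v,"z",z);break
# tub shift: orange pixels
```

```text
[484.85823558 225.25581828 184.        ] [459.07702787 227.38237786 178.        ] 25.86876353218981 -4.715360240372618 -73.04778236714228
[475.15048169 245.87472273 200.        ] [460.08161338 224.35779382 194.        ] 26.268784169201435 54.995439519475894 -13.336982607293763
turned rad 1.042150054808396
v 183.63082437275986 z 179.0
v 177.37007874015748 z 192.5
```

The wheel turned 1.04 rad while the hand turned 71° (1.24 rad), so the pads slipped, presumably at the stop. There is time to check with a second grasp and an extra turn.

Request:
play_rows(deltas=[0,0,0.02,0,0,0,0,0,0.045,0,0,0,0,0,0.07,0,0,0,0,0,0.086,0,0,0,0,0,0.094,0,0,0])

```text
clock: 7.8
ee_pos: [459.6, 225.9, 174.7]
ee_rot: [0.719, 0.695, -0.001, -0.001]
force: [-0.1, -0.8, -0.9]
gripper_width: 0.999
grip_force: 0.0
```

Request:
play_rows(deltas=[0,0,0,0,0,0,0,0,0,0,0,0,0,0,0,0,0,0,0,0,0,0,0,0,0,0,0,0,0,0], hand=0, force=60)

```text
clock: 8.43
ee_pos: [460.6, 226.3, 177.1]
ee_rot: [0.72, 0.694, 0.001, 0.0]
force: [-3.4, -1.9, 8.2]
gripper_width: 0.622
grip_force: 61.1
```

Request:
play_rows(deltas=[0,0,-0.0004,0,0,-2,0,0,-0.0008,0,0,-4,0,0,-0.0012,0,0,-6,0,0,-0.0016,0,0,-8,0,0,-0.0016,0,0,-8])

```text
clock: 9.05
ee_pos: [460.9, 224.3, 177.5]
ee_rot: [0.67, 0.742, -0.001, 0.001]
force: [2.0, -8.3, 0.8]
gripper_width: 0.616
grip_force: 65.0
```

```bash
python3 -c "
from rig import bot
o=bot.get_obs();print(o['force'],o['torque'],o['q'])"
```

```text
[ 2.03432828 -8.30609643  0.80387414] [-1.91546871 -0.94627508 -1.68098404] [ 0.37059724  0.48514896 -1.11374676  1.90593526  0.50055748  1.06547568
 -0.8498659 ]
```

The torque is now -1.7 N m, well above the 0.2 N m friction, so the wheel is on its stop. I release and withdraw.

Request:
play_rows(deltas=[0,0,0,0,0,0,0,0,0,0,0,0,0,0,0,0,0,0,0,0,0,0,0,0,0,0,0,0,0,0], hand=1)

```text
clock: 9.68
ee_pos: [460.1, 226.0, 177.6]
ee_rot: [0.669, 0.743, 0.0, -0.0]
force: [0.7, -0.5, 0.2]
gripper_width: 0.996
grip_force: 0.0
```

Request:
play_rows(deltas=[0,0,-0.01,0,0,0,0,0,-0.03,0,0,0,0,0,-0.055,0,0,0,0,0,-0.08,0,0,0,0,0,-0.095,0,0,0])

```text
clock: 10.3
ee_pos: [460.4, 226.3, 274.7]
ee_rot: [0.669, 0.743, 0.001, 0.0]
force: [-0.2, -0.3, 0.8]
gripper_width: 1.001
grip_force: 0.0
```

Run:
```python
from rig import bot
import cv2,numpy as np
c=bot.read_camera("wrist");s=bot.read_camera("side")["img"][160:280,220:330]
cv2.imwrite("pics/w3.png",np.hstack([c["img"][100:400,120:520],cv2.resize(s,(275,300),interpolation=2)])[:,:,::-1])
```

```text
(no output)
```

View pics/w3.png

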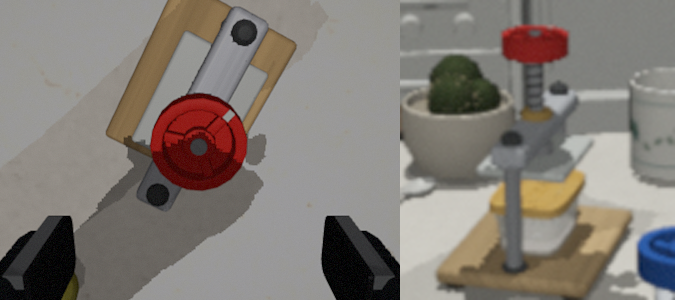

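The dash kept the same angle to the beam (it is now at about (229,116) in the crop), the wheel height is unchanged, and the tub is standing in place. The wheel is at its stop, and the arm is clear.

```bash
python3 -c "
from rig import bot
print(bot.close_job())"
```

```text
the job is handed in; nothing more can be done
None
```

The red-wheeled press is open to its upper stop and released; the tub is still standing in place, the arm kept clear of the blue-wheeled press, and the job is handed in, though the hand-in returned no verdict.

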